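# Measure the little round cake tin in the slide gauge

## Robot

A 6-joint arm with a two-finger parallel gripper is mounted at the origin on the work surface. World frame = base frame: x ahead of the robot, y to its left, z up, the work surface at z = 0. Lengths are in mm, angles in rad, forces in N, time in s.
With the tool pointing down it reaches from about 250 to 725 mm from the base axis. Payload 4 kg.
Tool frame: the origin (TCP) lies midway between the tips of the shut fingers; the grasp point (between the pads) lies 19 mm behind it (env.grasp_offset is the distance from the TCP to the grasp point, in mm); x points along the fingers, y is the direction in which the jaws open and shut, and the axes are right-handed (so a half turn about x gives the same grasp; the last joint's range is limited). The gripper opens to 85 mm and grips with 20 to 120 N. Pads are 22 mm wide; open, the fingers measure 114 mm over their backs; the gripper's body (76 mm by 85 mm) begins 54 mm behind the grasp point. The pads swing forward as they close: fully open they stand 13 mm farther back than shut.
Start: joints at [1.305, 0.241, 0.005, 1.335, 0, 1.571], TCP at [131.339, 482.441, 231.306] pointing down, gripper open.
Joint ranges: [-2.72, 2.72], [-1.05, 1.87], [-1.09, 1.28], [-1.99, 2.15], [-1.42, 1.44], [-3.14, 3.14]. Speed limits (rad/s): [2.79, 2.79, 3.14, 3.14, 3.14, 3.14].

## Interface

Orientations are given as a unit quaternion [w, x, y, z].
In Python, from station import env gives the robot as it stands. The module is installed in compiled form; this text tells all that it offers.
- The arm moves only by the shell command python3 -m handwheel 'ROWS' [OPENING] [FORCE]. ROWS is JSON, a list of rows, each an object of numbers: "tx", "ty", "tz": the shift along the tool's x, y, z in mm; "ax", "ay", "az": the turn, a rotation vector about the tool's x, y, z in degrees. A call has 1 to 12 rows; each row is the pose to reach, as a shift and turn from the pose commanded when the call began, along the tool's axes at that moment; what a row does not reach only later rows make up. A row lasts 1/12 s, in which the tool goes at most 41.7 mm and 7.16 degrees, less where a joint would pass 70% of its speed; a pose out of reach is approached as far as the arm can. A call with a gripper value outside its range is refused whole. OPENING is the opening in per cent of the stroke, from 0 (shut) to 100 (fully open), set as the call begins (- or left out, the last holds). The fingers move at their own pace and stop on an object; FORCE is the grip in N (left out, the last holds). Time passes only in rows, so rows that repeat a pose let the fingers close. It gives the time, the measured TCP pose, the force and the opening at its end, in the units of the state.
- env.get_state(): the state, without advancing time (a new reading comes with each control period).
- env.read_camera(name): name is "scene" or "top" or "wrist"; returns the picture (420x560x3 uint8, red, green, blue); there is no depth.
- env.camera_info(name): a dict with "K" (3x3 intrinsics, pixels), "R" (3x3) and "t" (3): a world point X has camera coordinates R X + t. Camera axes: x right, y down, z forward; pixel columns grow to the right and rows downward; lengths in mm; the calibration is good to about 2 mm. A picture is of the moment at which its call begins: read the wrist's pose just before it. camera_info takes no time and is no camera call; for the wrist camera it gives the pose at the moment of the call.
- env.finish_job(): hands the job in, once; it reports no verdict.
The state is a dict: "t": time; "qpos": joint angles; "joint_velocities": joint speeds; "effort": joint torques, N m; "position": TCP position; "ee_rot": TCP orientation; "wrist_force": force on the tool from outside, world axes, zero at the start; "torque": the same for the moment, N m; "gripper_width": finger opening in mm.
Only numpy, scipy, OpenCV 4.12 (cv2) and the standard library are available. Lean on these libraries where they do the work, as an engineer would, in place of code of your own. Each camera call takes 0.05 s, during which the arm holds its last target. There are 200 camera calls.

## Task

Stand the little round aluminium tin upright on the base of the slide gauge, between the two jaws, and let go of it. Then slide the movable jaw shut by its black knob until it presses the tin against the sprung pad and the pad visibly gives part of the way, without bottoming out. Leave it clamped like that, and leave the square tin and the sprinkle jar where they stand.

Things in the scene. Friction and masses are not known exactly. Their poses are not given: they have to be found in the camera images.
- round_tin_center (a point): Centre (half-way up) of the little round open-topped tin, bare aluminium, straight sides, 54 mm outside diameter, 45 mm tall, wall 3 mm, about 80 g; z points out of its mouth. It stands on the trolley top in a row with a square tin and a jar; its place in the row varies.
- gauge: Slide gauge fixed to the trolley: base plate 90 (x) by 380 (y) by 15 mm high, origin at the centre of its underside, z up. Two facing steel jaw plates stand on it, 70 mm wide (x), tops at z 52 mm: the sprung pad, face at y -100 mm, housing behind it (to y -165, z 60 mm), and the sliding jaw, towards +y. The throat between them, 130 to 170 mm long at first, is open at both x sides.
- jaw_knob (a point): Grip point of the sliding jaw's black upright knob, 26 by 26 mm, axes parallel to the gauge's, at gauge x 0, z 70 mm. Knob top 20 mm above it, carriage top 35 mm below it. The jaw's face lies 50 mm from it towards the gauge's -y. The jaw slides along the gauge's y only (-y closes, up to 150 mm), drags with 6 N of friction and stays where it is left.
- pad (a joint): How far the sprung pad is pushed in, towards the gauge's -y, in m: 0 at rest, 0.020 bottomed out. The spring pushes back with 1 N at first touch, 5 N when bottomed out; this is less than the jaw's friction, so the jaw holds what it has pressed. A dark steel pin comes out of the back of the housing by as much.
- square_tin: Bystander: square open-topped aluminium tin, 54 by 54 mm, 45 mm tall; origin at the centre of its underside.
- sprinkle_jar: Bystander: closed glass sprinkle jar with a steel twist cap, 50 mm diameter, 75 mm tall; origin at the centre of its underside.
There are look-alikes about, which are no part of the job. Leave any blue or red look-alike of the part that bears round_tin_center alone.

How it is judged:
By the outcome, as a careful person would: the job done as asked, in the order asked, and still so for the second after the job is handed in, with the robot touching nothing.
It also fails if it takes over 51 s, if anything falls off the work surface, if the arm or the gripper's body presses on something with over 40 N, if the wrist force passes 120 N, or if a joint passes its speed limit or range.

## Working session

There is one attempt and no reset: what is moved stays moved. The work goes in short steps, Python scripts to look and compute and a shell command to move; the robot and the scene stay as the last step left them, time stands still between calls to the robot, and variables do not carry over. Pictures are saved under pics/ and viewed, about 8 in all and at most 12, crops included, and the job is handed in when it is done.

```bash
mkdir -p pics
cat > h.py <<'E'
from station import env
import numpy as np, cv2, json
def snap(name,fn,crop=None,scale=1):
    ci=env.camera_info(name); im=env.read_camera(name)
    json.dump({k:np.array(v).tolist() for k,v in ci.items() if k in 'KRt'},open('pics/'+fn+'.json','w'))
    cv2.imwrite('pics/'+fn+'_full.png',im[:,:,::-1])
    if crop: x0,y0,x1,y1=crop; im=im[y0:y1,x0:x1]
    im=cv2.resize(im,None,fx=scale,fy=scale,interpolation=cv2.INTER_CUBIC)
    cv2.imwrite('pics/'+fn+'.png',im[:,:,::-1])
def w(fn,u,v,z):
    c=json.load(open('pics/'+fn+'.json'));K,R,t=[np.array(c[k]) for k in 'KRt']
    d=R.T@np.linalg.solve(K,[u,v,1]);o=-R.T@t
    return (o+d*(z-o[2])/d[2]).round(1)
def p(fn,X):
    c=json.load(open('pics/'+fn+'.json'));K,R,t=[np.array(c[k]) for k in 'KRt']
    q=K@(R@np.array(X)+t);return (q[:2]/q[2]).round(1)
E
python3 -c "
from h import *
snap('top','top0',scale=1.4);snap('scene','scene0',scale=1.4)
print(env.get_state())
for f in ('top0','scene0'):
  c=json.load(open('pics/'+f+'.json'));print(np.round(c['K'],1),np.round(-np.array(c['R']).T@c['t']))"
```

```text
{'t': 0.1, 'qpos': array([1.30499658e+00, 2.41367531e-01, 3.86267221e-03, 1.33517671e+00,
       4.63421976e-06, 1.57081756e+00]), 'joint_velocities': array([ 2.41034471e-04, -1.48130152e-03,  4.07720101e-03,  2.51844795e-03,
       -6.18793042e-05, -6.02276861e-05]), 'effort': array([-8.75470414e-05, -3.73137403e+01,  2.53010309e+01,  1.08617722e-02,
        6.48472934e-06,  7.09457538e-06]), 'position': array([131.19341705, 481.90642304, 230.48845179]), 'ee_rot': array([ 0.70078013,  0.09304497,  0.70096001, -0.09436585]), 'wrist_force': array([ 0.6436429 ,  0.59041179, -0.35581617]), 'torque': array([-0.02749123,  0.03069068,  0.01283664]), 'gripper_width': 85.4814498839694}
[[506.7   0.  275. ]
 [  0.  506.7 200.2]
 [  0.    0.    1. ]] [443. -44. 843.]
[[467.5   0.  276.4]
 [  0.  467.5 209.4]
 [  0.    0.    1. ]] [1105.  -95.  748.]
```

View pics/top0.png

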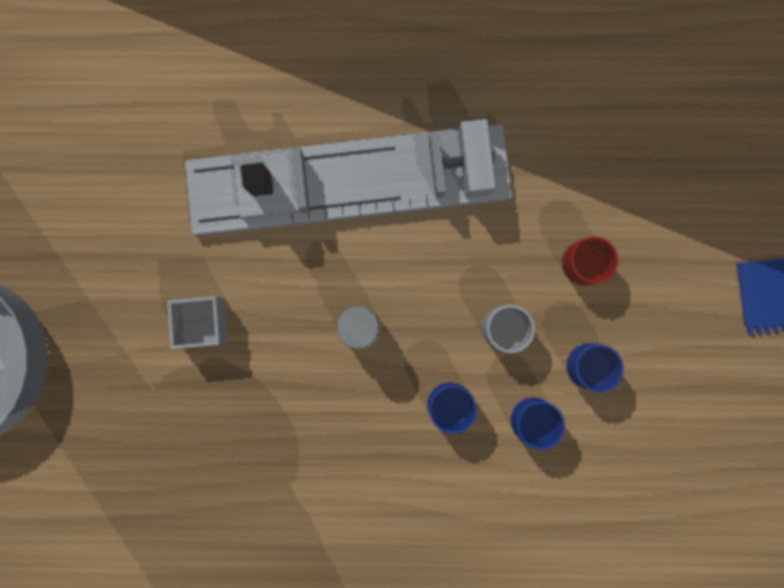

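View pics/scene0.png

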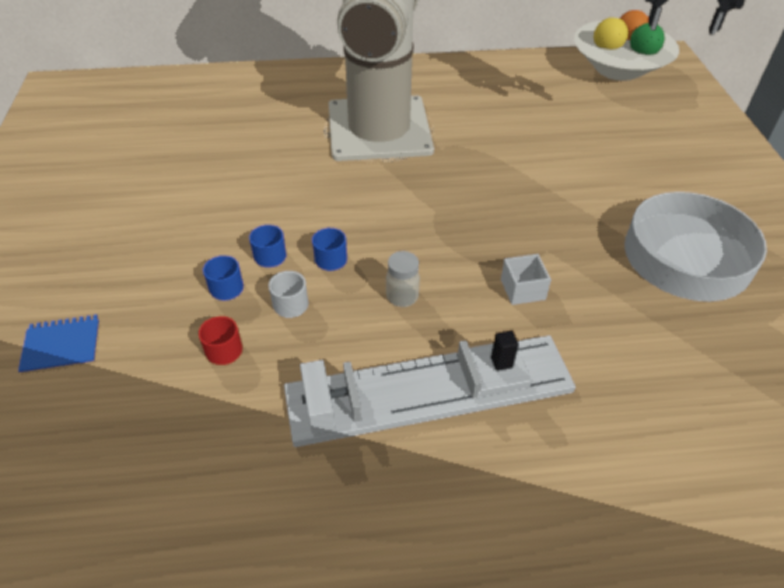

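The top view shows, at 1.4x scale, these things that could be taken for the tin:
- bare round open tin at (509,329)
- square tin at (195,322)
- capped jar at (358,328)
- blue cups at (452,408), (538,424) and (596,368)
- red cup at (590,260)

I choose (509,329). The gauge spans (186,160) to (512,199), with the knob at (257,179) and the pad at (437,163).

```bash
python3 -c "
from h import *
im=cv2.imread('pics/top0_full.png')[75:275,125:400]
cv2.imwrite('pics/topc.png',cv2.resize(im,None,fx=2.9,fy=2.9,interpolation=cv2.INTER_CUBIC))
s=lambda u,v,z:w('top0',u/1.4,v/1.4,z)
print('tin',s(509,329,45))
for q in [(186,160),(503,126),(512,199),(193,234)]: print(s(*q,15))
print('knob',s(254,178,90)); print('sq',s(193,322,45),'jar',s(358,328,75))
"
```

```text
tin [ 441.7 -173.8   45. ]
[638.7 203.2  15. ]
[ 681.4 -172.4   15. ]
[ 594.2 -182.7   15. ]
[550.3 192.6  15. ]
knob [601.6 106.8  90. ]
sq [446.7 181.4  45. ] jar [441.5  -6.1  75. ]
```

View pics/topc.png

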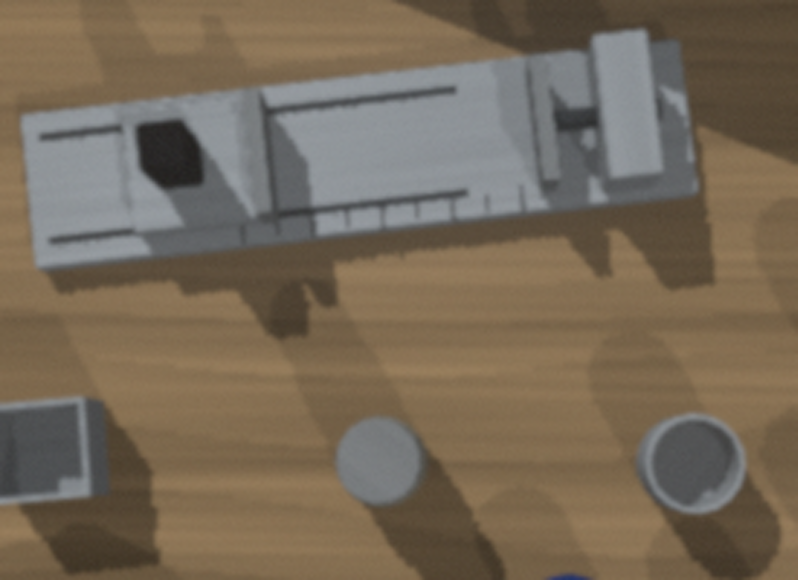

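The crop confirms it: the thing at crop (692,463) is round, open-topped and bare aluminium. The jar at (380,460) is closed. The knob's top centre is near (161,141).

```bash
cat >> h.py <<'E'
from scipy.spatial.transform import Rotation as Ro
G0=np.array([616.2,10.2,0]); YAW=0.115
def Rg(): return Ro.from_euler('z',YAW).as_matrix()
def g2w(x): return G0+Rg()@np.array(x,float)
def w2g(x): return Rg().T@(np.array(x,float)-G0)
def pose():
    s=env.get_state(); q=s['ee_rot']; return np.array(s['position']),Ro.from_quat([q[1],q[2],q[3],q[0]]).as_matrix(),s
def plan(target,sgn=1):
    # tool shift and turn to TCP target, tool x down, tool y along sgn*gauge x
    P,R,s=pose(); x=np.array([0,0,-1.]); y=sgn*Rg()[:,0]; T=np.c_[x,y,np.cross(x,y)]
    print('t',round(s['t'],2),'P',P.round(1),'F',s['wrist_force'].round(1),'w',round(s['gripper_width'],1))
    print('shift',(R.T@(np.array(target)-P)).round(1),'turn',np.degrees(Ro.from_matrix(R.T@T).as_rotvec()).round(1))
E
python3 -c "
from h import *
P,R,s=pose();print(R.round(2))
k=w('top0',125+161/2.9,75+141/2.9,90);print('knob',k,w2g(k))
for q in [(125+535/2.9,75+185/2.9)]:pass
print('pad top edge',w2g(w('top0',125+528/2.9,75+58/2.9,52)),w2g(w('top0',125+542/2.9,75+183/2.9,52)))
print('jaw top edge face',w2g(w('top0',125+262/2.9,75+90/2.9,52)),w2g(w('top0',125+274/2.9,75+212/2.9,52)))
plan([441.7,-173.8,120]);plan([441.7,-173.8,120],-1)
"
```

```text
[[-0.    0.26  0.96]
 [-0.    0.96 -0.26]
 [-1.   -0.   -0.  ]]
knob [607.  108.3  90. ] [ 2.11741812 98.50769787 90.        ]
pad top edge [ 34.97488684 -98.9669505   52.        ] [-34.46437745 -98.79790831  52.        ]
jaw top edge face [33.26977716 47.4961254  52.        ] [-34.35842718  47.6573025   52.        ]
t 0.1 P [131.2 481.9 230.5] F [ 0.6  0.6 -0.4] w 85.5
shift [ 111.5 -550.9  471.9] turn [68.2  0.1  0.1]
t 0.1 P [131.2 481.9 230.5] F [ 0.6  0.6 -0.4] w 85.5
shift [ 111.5 -550.9  471.9] turn [-1.118e+02 -1.000e-01  1.000e-01]
```

```bash
python3 -m handwheel '[{"tx":20,"ty":-30,"tz":25,"ax":6},{"tx":20,"ty":-60,"tz":50,"ax":12},{"tx":20,"ty":-90,"tz":75,"ax":18},{"tx":20,"ty":-120,"tz":100,"ax":24},{"tx":20,"ty":-150,"tz":125,"ax":30},{"tx":20,"ty":-180,"tz":150,"ax":36},{"tx":20,"ty":-210,"tz":180,"ax":42},{"tx":20,"ty":-240,"tz":205,"ax":48},{"tx":20,"ty":-270,"tz":230,"ax":54},{"tx":20,"ty":-300,"tz":255,"ax":60},{"tx":20,"ty":-330,"tz":280,"ax":66},{"tx":20,"ty":-350,"tz":300,"ax":68}]'
python3 -c "
from h import *
plan([441.7,-173.8,160])"
```

```text
t 0.1 P [131.2 481.9 230.5] F [ 0.6  0.6 -0.4] w 85.5
shift [  71.5 -551.   471.9] turn [68.2  0.1  0.1]schema error: expected keys tx, ty, tz, ax, ay, az
```

```bash
python3 -m handwheel '[{"tx":20,"ty":-30,"tz":25,"ax":6,"ay":0,"az":0},{"tx":20,"ty":-60,"tz":50,"ax":12,"ay":0,"az":0},{"tx":20,"ty":-90,"tz":75,"ax":18,"ay":0,"az":0},{"tx":20,"ty":-120,"tz":100,"ax":24,"ay":0,"az":0},{"tx":20,"ty":-150,"tz":125,"ax":30,"ay":0,"az":0},{"tx":20,"ty":-180,"tz":150,"ax":36,"ay":0,"az":0},{"tx":20,"ty":-210,"tz":180,"ax":42,"ay":0,"az":0},{"tx":20,"ty":-240,"tz":205,"ax":48,"ay":0,"az":0},{"tx":20,"ty":-270,"tz":230,"ax":54,"ay":0,"az":0},{"tx":20,"ty":-300,"tz":255,"ax":60,"ay":0,"az":0},{"tx":20,"ty":-330,"tz":280,"ax":66,"ay":0,"az":0},{"tx":20,"ty":-350,"tz":300,"ax":68,"ay":0,"az":0}]'
python3 -c "
from h import *
plan([441.7,-173.8,160])"
```

```text
t: 1.1
position: [328.9, 63.2, 211.2]
ee_rot: [0.527, 0.471, 0.527, -0.471]
wrist_force: [0.3, 1.1, 1.3]
gripper_width: 85.5
t 1.1 P [328.9  63.2 211.2] F [0.3 1.1 1.3] w 85.5
shift [ 51.4  85.6 248.1] turn [-0.2  0.   0. ]
```

```bash
python3 -m handwheel '[{"tx":5,"ty":12,"tz":35,"ax":0,"ay":0,"az":0},{"tx":10,"ty":24,"tz":70,"ax":0,"ay":0,"az":0},{"tx":15,"ty":36,"tz":105,"ax":0,"ay":0,"az":0},{"tx":20,"ty":48,"tz":140,"ax":0,"ay":0,"az":0},{"tx":30,"ty":60,"tz":175,"ax":0,"ay":0,"az":0},{"tx":40,"ty":72,"tz":210,"ax":0,"ay":0,"az":0},{"tx":50,"ty":85,"tz":240,"ax":0,"ay":0,"az":0},{"tx":51,"ty":85,"tz":248,"ax":0,"ay":0,"az":0},{"tx":51,"ty":85,"tz":248,"ax":0,"ay":0,"az":0},{"tx":51,"ty":85,"tz":248,"ax":0,"ay":0,"az":0}]'
python3 -c "
from h import *
snap('wrist','w1',scale=1.4)
plan([441.7,-173.8,9]); print(1.4*p('w1',[441.7,-173.8,45]),1.4*p('w1',[441.7,-173.8,0]))"
```

```text
t: 1.93
position: [441.6, -170.0, 159.7]
ee_rot: [0.528, 0.47, 0.529, -0.47]
wrist_force: [-0.6, 0.2, 0.8]
gripper_width: 85.6
t 1.98 P [ 441.7 -169.5  160.1] F [0.5 0.2 0.9] w 85.3
shift [151.1  -0.3   4.5] turn [ 0.2 -0.1  0.1]
[392.   292.46] [392.42 273.56]
```

View pics/w1.png

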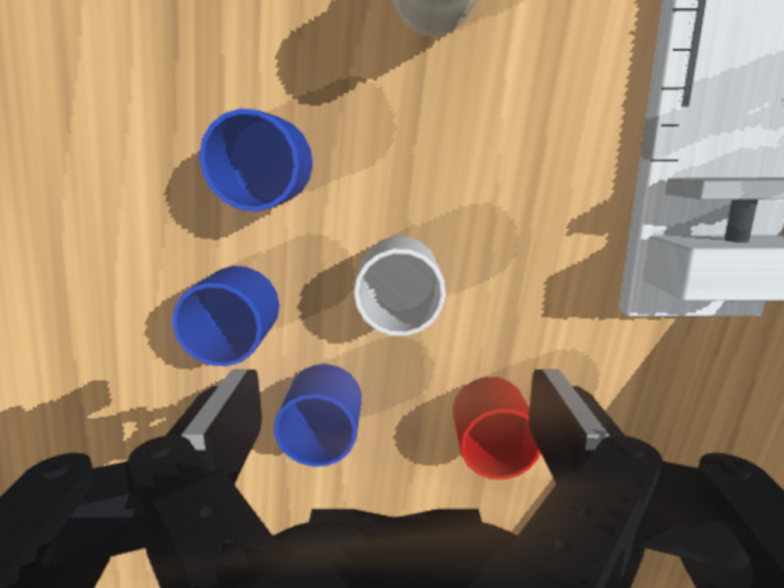

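The picture shows the bare round tin's rim at (400,290), about 8 px right of the prediction. The blue and red cups are clear of where the fingers go down.

```bash
python3 -c "
from h import *
t=w('w1',400/1.4,290.5/1.4,45);print(t);plan([t[0],t[1],9])"
```

```text
[ 446.3 -172.1   45. ]
t 1.98 P [ 441.7 -169.5  160.1] F [0.5 0.2 0.9] w 85.3
shift [151.1   4.4   3.3] turn [ 0.2 -0.1  0.1]
```

```bash
python3 -m handwheel '[{"tx":30,"ty":3.5,"tz":4,"ax":0,"ay":0,"az":0},{"tx":60,"ty":3.5,"tz":4,"ax":0,"ay":0,"az":0},{"tx":90,"ty":3.5,"tz":4,"ax":0,"ay":0,"az":0},{"tx":115,"ty":3.5,"tz":4,"ax":0,"ay":0,"az":0},{"tx":130,"ty":3.5,"tz":4,"ax":0,"ay":0,"az":0},{"tx":140,"ty":3.5,"tz":4,"ax":0,"ay":0,"az":0},{"tx":147,"ty":3.5,"tz":4,"ax":0,"ay":0,"az":0},{"tx":150,"ty":3.5,"tz":4,"ax":0,"ay":0,"az":0},{"tx":150,"ty":3.5,"tz":4,"ax":0,"ay":0,"az":0}]' 100 30
python3 -m handwheel '[{"tx":0,"ty":0,"tz":0,"ax":0,"ay":0,"az":0},{"tx":0,"ty":0,"tz":0,"ax":0,"ay":0,"az":0},{"tx":0,"ty":0,"tz":0,"ax":0,"ay":0,"az":0},{"tx":0,"ty":0,"tz":0,"ax":0,"ay":0,"az":0},{"tx":0,"ty":0,"tz":0,"ax":0,"ay":0,"az":0},{"tx":0,"ty":0,"tz":0,"ax":0,"ay":0,"az":0},{"tx":0,"ty":0,"tz":0,"ax":0,"ay":0,"az":0},{"tx":0,"ty":0,"tz":0,"ax":0,"ay":0,"az":0},{"tx":0,"ty":0,"tz":0,"ax":0,"ay":0,"az":0},{"tx":0,"ty":0,"tz":0,"ax":0,"ay":0,"az":0}]' 0 30
```

```text
t: 2.73
position: [446.3, -173.0, 10.5]
ee_rot: [0.529, 0.469, 0.529, -0.469]
wrist_force: [-0.2, -0.2, 0.1]
gripper_width: 85.3
t: 3.57
position: [447.2, -174.1, 11.5]
ee_rot: [0.529, 0.47, 0.528, -0.469]
wrist_force: [-0.9, 1.5, 5.6]
gripper_width: 53.0
```

Gripped at 53 mm. Next I lift it and go over the throat.

```bash
python3 -m handwheel '[{"tx":-20,"ty":0,"tz":0,"ax":0,"ay":0,"az":0},{"tx":-50,"ty":0,"tz":0,"ax":0,"ay":0,"az":0},{"tx":-80,"ty":0,"tz":0,"ax":0,"ay":0,"az":0},{"tx":-105,"ty":0,"tz":0,"ax":0,"ay":0,"az":0},{"tx":-115,"ty":0,"tz":0,"ax":0,"ay":0,"az":0},{"tx":-115,"ty":0,"tz":0,"ax":0,"ay":0,"az":0}]'
python3 -c "
from h import *
plan(g2w([0,-62,127]))"
```

```text
t: 4.07
position: [448.7, -174.9, 128.6]
ee_rot: [0.531, 0.471, 0.526, -0.469]
wrist_force: [-0.5, -0.9, 0.3]
gripper_width: 52.5
t 4.07 P [ 448.7 -174.9  128.6] F [-0.5 -0.9  0.3] w 52.5
shift [   2.4  187.9 -102.1] turn [ 0.2  0.2 -0.4]
```

```bash
python3 -m handwheel '[{"tx":0,"ty":20,"tz":-10,"ax":0,"ay":0,"az":0},{"tx":0,"ty":50,"tz":-25,"ax":0,"ay":0,"az":0},{"tx":0,"ty":80,"tz":-42,"ax":0,"ay":0,"az":0},{"tx":0,"ty":110,"tz":-60,"ax":0,"ay":0,"az":0},{"tx":0,"ty":140,"tz":-76,"ax":0,"ay":0,"az":0},{"tx":0,"ty":165,"tz":-90,"ax":0,"ay":0,"az":0},{"tx":0,"ty":180,"tz":-98,"ax":0,"ay":0,"az":0},{"tx":0,"ty":188,"tz":-102,"ax":0,"ay":0,"az":0},{"tx":0,"ty":188,"tz":-102,"ax":0,"ay":0,"az":0},{"tx":0,"ty":188,"tz":-102,"ax":0,"ay":0,"az":0}]'
python3 -c "
from h import *
snap('wrist','w2',scale=1.4)
plan(g2w([0,-62,26])); print([1.4*p('w2',g2w(q)) for q in ([45,-190,15],[-45,-190,15],[-35,-100,52],[35,-100,52])])"
```

```text
t: 4.9
position: [619.9, -50.7, 123.9]
ee_rot: [0.528, 0.469, 0.529, -0.47]
wrist_force: [-0.5, 0.2, -0.7]
gripper_width: 52.9
t 4.95 P [619.7 -51.1 124.3] F [-0.8 -0.8 -0.4] w 52.6
shift [98.3  3.9  0.7] turn [ 0.1 -0.   0.2]
[array([466.2 , 479.22]), array([328.3 , 478.52]), array([330.82, 380.8 ]), array([465.78, 381.36])]
```

View pics/w2.png

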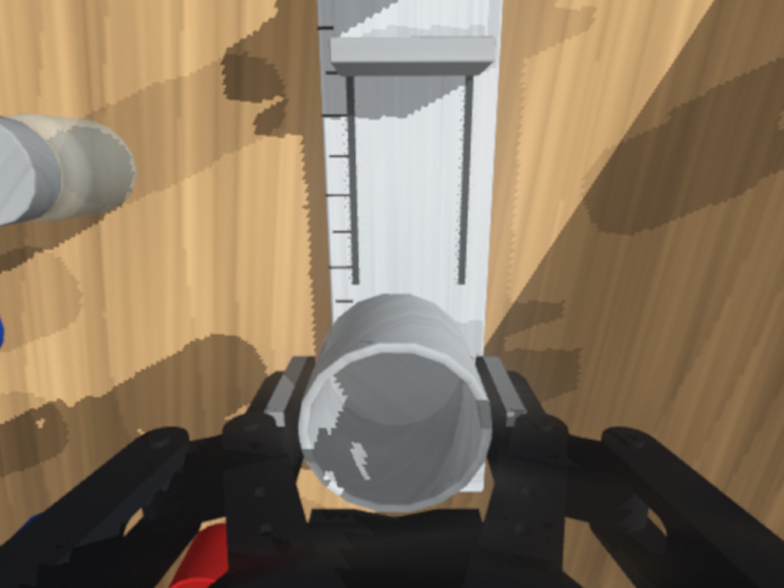

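The tin is held level. The jaw top edge runs (331,38)–(495,38), the slot ends are at (355,283) and (462,283), and the base's right far corner is at (484,491). The gauge looks further +x than I estimated, so I convert these points.

```bash
python3 -c "
from h import *
for n,u,v,z in [('R0',502,5,15),('R300',487,300,15),('Rcorner',484,491,15),('L300',333,300,15),('L5',317,5,15),('slotL',355,283,15),('slotR',462,283,15),('jawL',331,38,52),('jawR',495,38,52),('rim',396,427,154)]:
  q=w('w2',u/1.4,v/1.4,z);print(n,q,w2g(q).round(1))
print(w2g(pose()[0]))
for u,v in [(456,90),(467,192)]:
  q=w('top0',125+u/2.9,75+v/2.9,15);print('top slot',q,w2g(q).round(1))
"
```

```text
R0 [655.7  97.4  15. ] [49.2 82.1 15. ]
R300 [674.7 -50.9  15. ] [ 51.1 -67.4  15. ]
Rcorner [ 695.8 -181.1   15. ] [  57.1 -199.2   15. ]
L300 [586.6 -61.4  15. ] [-37.6 -67.7  15. ]
L5 [566.9  86.9  15. ] [-40.2  81.9  15. ]
slotL [598.2 -49.8  15. ] [-24.8 -57.5  15. ]
slotR [658.8 -42.6  15. ] [ 36.3 -57.3  15. ]
jawL [580.4  66.   52. ] [-29.2  59.5  52. ]
jawR [648.8  74.1  52. ] [39.7 59.7 52. ]
rim [621.9 -50.5 154. ] [ -1.3 -61.  154. ]
[ -3.59184702 -61.30874132 124.32652788]
top slot [653.8 -44.9  15. ] [ 31.  -59.1  15. ]
top slot [595.  -51.6  15. ] [-28.2 -59.   15. ]
```

```bash
python3 -m handwheel '[{"tx":0,"ty":4,"tz":0,"ax":0,"ay":0,"az":0},{"tx":20,"ty":7,"tz":0,"ax":0,"ay":0,"az":0},{"tx":45,"ty":7,"tz":0,"ax":0,"ay":0,"az":0},{"tx":65,"ty":7,"tz":0,"ax":0,"ay":0,"az":0},{"tx":80,"ty":7,"tz":0,"ax":0,"ay":0,"az":0},{"tx":88,"ty":7,"tz":0,"ax":0,"ay":0,"az":0},{"tx":92,"ty":7,"tz":0,"ax":0,"ay":0,"az":0},{"tx":94,"ty":7,"tz":0,"ax":0,"ay":0,"az":0},{"tx":94,"ty":7,"tz":0,"ax":0,"ay":0,"az":0},{"tx":94,"ty":7,"tz":0,"ax":0,"ay":0,"az":0}]'
python3 -m handwheel '[{"tx":1,"ty":0,"tz":0,"ax":0,"ay":0,"az":0},{"tx":2,"ty":0,"tz":0,"ax":0,"ay":0,"az":0},{"tx":2,"ty":0,"tz":0,"ax":0,"ay":0,"az":0},{"tx":2,"ty":0,"tz":0,"ax":0,"ay":0,"az":0}]'
```

```text
t: 5.78
position: [628.9, -49.9, 32.6]
ee_rot: [0.529, 0.47, 0.528, -0.469]
wrist_force: [-0.2, 0.5, -1.1]
gripper_width: 52.5
t: 6.12
position: [628.2, -49.6, 29.6]
ee_rot: [0.529, 0.47, 0.529, -0.47]
wrist_force: [0.2, -0.0, -1.5]
gripper_width: 53.0
```

```bash
python3 -m handwheel '[{"tx":1,"ty":0,"tz":0,"ax":0,"ay":0,"az":0},{"tx":2,"ty":0,"tz":0,"ax":0,"ay":0,"az":0},{"tx":2,"ty":0,"tz":0,"ax":0,"ay":0,"az":0},{"tx":2,"ty":0,"tz":0,"ax":0,"ay":0,"az":0}]'
python3 -m handwheel '[{"tx":1,"ty":0,"tz":0,"ax":0,"ay":0,"az":0},{"tx":1,"ty":0,"tz":0,"ax":0,"ay":0,"az":0},{"tx":1,"ty":0,"tz":0,"ax":0,"ay":0,"az":0}]'
```

```text
t: 6.45
position: [627.9, -49.6, 27.1]
ee_rot: [0.529, 0.469, 0.529, -0.47]
wrist_force: [0.1, 0.3, -1.2]
gripper_width: 52.6
t: 6.7
position: [628.2, -49.6, 26.6]
ee_rot: [0.529, 0.47, 0.529, -0.47]
wrist_force: [-0.5, -0.5, 1.3]
gripper_width: 52.6
```

```bash
python3 -m handwheel '[{"tx":0.6,"ty":0,"tz":0,"ax":0,"ay":0,"az":0},{"tx":0.6,"ty":0,"tz":0,"ax":0,"ay":0,"az":0},{"tx":0.6,"ty":0,"tz":0,"ax":0,"ay":0,"az":0}]'
python3 -m handwheel '[{"tx":0,"ty":0,"tz":0,"ax":0,"ay":0,"az":0},{"tx":0,"ty":0,"tz":0,"ax":0,"ay":0,"az":0},{"tx":0,"ty":0,"tz":0,"ax":0,"ay":0,"az":0},{"tx":0,"ty":0,"tz":0,"ax":0,"ay":0,"az":0},{"tx":0,"ty":0,"tz":0,"ax":0,"ay":0,"az":0}]' 85 30
python3 -m handwheel '[{"tx":-10,"ty":0,"tz":0,"ax":0,"ay":0,"az":0},{"tx":-30,"ty":0,"tz":0,"ax":0,"ay":0,"az":0},{"tx":-55,"ty":0,"tz":0,"ax":0,"ay":0,"az":0},{"tx":-80,"ty":0,"tz":0,"ax":0,"ay":0,"az":0},{"tx":-105,"ty":0,"tz":0,"ax":0,"ay":0,"az":0},{"tx":-120,"ty":0,"tz":0,"ax":0,"ay":0,"az":0},{"tx":-120,"ty":0,"tz":0,"ax":0,"ay":0,"az":0}]'
python3 -c "
from h import *
snap('wrist','w3',scale=1.4)
k=w2g(w('top0',125+161/2.9,75+141/2.9,90));print(k)
plan(g2w([3,99,130]))"
```

```text
t: 6.95
position: [628.2, -49.6, 26.5]
ee_rot: [0.529, 0.47, 0.528, -0.469]
wrist_force: [-2.5, 0.5, 4.9]
gripper_width: 52.9
t: 7.37
position: [628.0, -49.6, 25.4]
ee_rot: [0.529, 0.47, 0.529, -0.47]
wrist_force: [-0.4, -0.6, -0.2]
gripper_width: 72.5
t: 7.95
position: [631.0, -49.8, 151.4]
ee_rot: [0.531, 0.472, 0.526, -0.468]
wrist_force: [0.8, 0.7, 0.8]
gripper_width: 72.6
[ 2.11741812 98.50769787 90.        ]
t 8.0 P [629.9 -49.7 148.9] F [-1.1  0.3 -0.4] w 72.4
shift [  18.7   -3.3 -160.1] turn [ 0.2  0.1 -0.3]
```

View pics/w3.png

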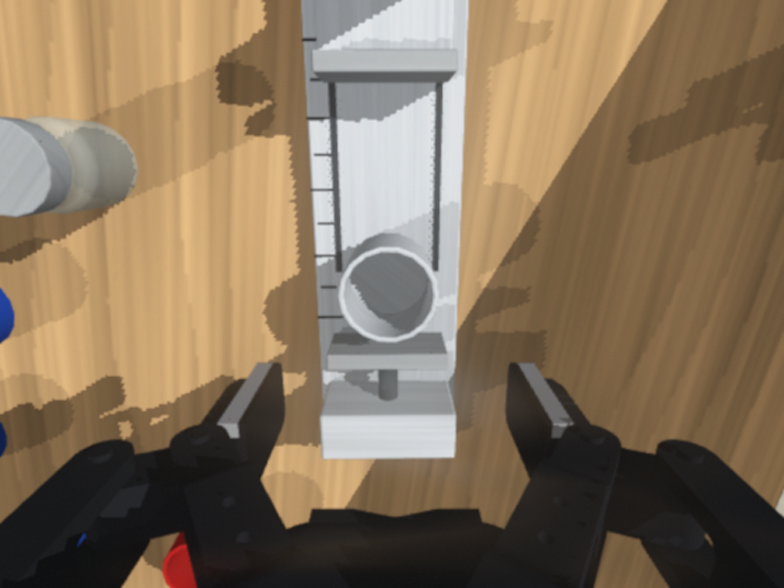

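The tin stands upright at (388,293), centred on the gauge (pad spans 328–447), just clear of the pad. Now I go over the knob.

```bash
python3 -m handwheel '[{"tx":0,"ty":0,"tz":-30,"ax":0,"ay":0,"az":0},{"tx":0,"ty":0,"tz":-65,"ax":0,"ay":0,"az":0},{"tx":0,"ty":-1,"tz":-100,"ax":0,"ay":0,"az":0},{"tx":0,"ty":-2,"tz":-130,"ax":0,"ay":0,"az":0},{"tx":0,"ty":-2,"tz":-150,"ax":0,"ay":0,"az":0},{"tx":0,"ty":-2,"tz":-160,"ax":0,"ay":0,"az":0},{"tx":0,"ty":-2,"tz":-160,"ax":0,"ay":0,"az":0},{"tx":0,"ty":-2,"tz":-160,"ax":0,"ay":0,"az":0}]'
python3 -c "
from h import *
snap('wrist','w4',scale=1.4)
plan(g2w([2.5,98.5,51])); print(1.4*p('w4',g2w([2.5,98.5,90])))"
```

```text
t: 8.67
position: [606.8, 108.7, 144.9]
ee_rot: [0.529, 0.469, 0.529, -0.47]
wrist_force: [0.8, -0.7, -0.1]
gripper_width: 72.6
t 8.72 P [607.1 108.  145.1] F [-1.  -0.3  0.1] w 72.7
shift [94.1  0.4 -0.4] turn [0.1 0.  0.1]
[392.84 322.42]
```

View pics/w4.png

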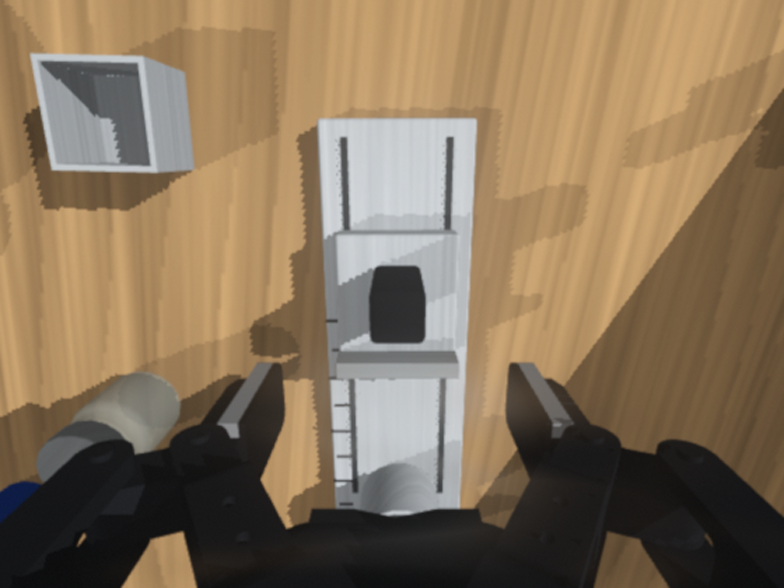

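The knob's top face is centred near (398,320), against a prediction of (393,322). That is good enough to go down and grip.

```bash
python3 -m handwheel '[{"tx":20,"ty":2,"tz":0,"ax":0,"ay":0,"az":0},{"tx":45,"ty":2,"tz":0,"ax":0,"ay":0,"az":0},{"tx":65,"ty":2,"tz":0,"ax":0,"ay":0,"az":0},{"tx":80,"ty":2,"tz":0,"ax":0,"ay":0,"az":0},{"tx":88,"ty":2,"tz":0,"ax":0,"ay":0,"az":0},{"tx":92,"ty":2,"tz":0,"ax":0,"ay":0,"az":0},{"tx":92,"ty":2,"tz":0,"ax":0,"ay":0,"az":0},{"tx":92,"ty":2,"tz":0,"ax":0,"ay":0,"az":0}]'
python3 -m handwheel '[{"tx":0,"ty":0,"tz":0,"ax":0,"ay":0,"az":0},{"tx":0,"ty":0,"tz":0,"ax":0,"ay":0,"az":0},{"tx":0,"ty":0,"tz":0,"ax":0,"ay":0,"az":0},{"tx":0,"ty":0,"tz":0,"ax":0,"ay":0,"az":0},{"tx":0,"ty":0,"tz":0,"ax":0,"ay":0,"az":0},{"tx":0,"ty":0,"tz":0,"ax":0,"ay":0,"az":0},{"tx":0,"ty":0,"tz":0,"ax":0,"ay":0,"az":0},{"tx":0,"ty":0,"tz":0,"ax":0,"ay":0,"az":0},{"tx":0,"ty":0,"tz":0,"ax":0,"ay":0,"az":0},{"tx":0,"ty":0,"tz":0,"ax":0,"ay":0,"az":0},{"tx":0,"ty":0,"tz":0,"ax":0,"ay":0,"az":0}]' 0 50
```

```text
t: 9.38
position: [610.0, 108.7, 54.4]
ee_rot: [0.529, 0.47, 0.528, -0.47]
wrist_force: [-0.1, 0.5, -0.2]
gripper_width: 72.6
t: 10.3
position: [607.7, 109.2, 54.6]
ee_rot: [0.528, 0.469, 0.529, -0.47]
wrist_force: [-6.1, -1.3, 5.5]
gripper_width: 25.4
```

```bash
python3 -m handwheel '[{"tx":0,"ty":0,"tz":4,"ax":0,"ay":0,"az":0},{"tx":0,"ty":0,"tz":10,"ax":0,"ay":0,"az":0},{"tx":0,"ty":0,"tz":16,"ax":0,"ay":0,"az":0},{"tx":0,"ty":0,"tz":22,"ax":0,"ay":0,"az":0},{"tx":0,"ty":0,"tz":28,"ax":0,"ay":0,"az":0},{"tx":0,"ty":0,"tz":34,"ax":0,"ay":0,"az":0},{"tx":0,"ty":0,"tz":40,"ax":0,"ay":0,"az":0},{"tx":0,"ty":0,"tz":45,"ax":0,"ay":0,"az":0},{"tx":0,"ty":0,"tz":48,"ax":0,"ay":0,"az":0},{"tx":0,"ty":0,"tz":50,"ax":0,"ay":0,"az":0},{"tx":0,"ty":0,"tz":50,"ax":0,"ay":0,"az":0}]'
python3 -c "
from h import *
plan(g2w([2.5,-6,51]));print(w2g(pose()[0]))"
```

```text
t: 11.22
position: [613.7, 61.2, 54.6]
ee_rot: [0.528, 0.469, 0.53, -0.469]
wrist_force: [-5.0, 4.4, 5.5]
gripper_width: 25.3
t 11.22 P [613.7  61.2  54.6] F [-5.   4.4  5.5] w 25.3
shift [ 3.4 -1.1 57. ] turn [ 0.3 -0.2  0.1]
[ 3.31967625 50.95330832 54.58629232]
```

```bash
python3 -m handwheel '[{"tx":0,"ty":0,"tz":4,"ax":0,"ay":0,"az":0},{"tx":0,"ty":0,"tz":9,"ax":0,"ay":0,"az":0},{"tx":0,"ty":0,"tz":14,"ax":0,"ay":0,"az":0},{"tx":0,"ty":0,"tz":19,"ax":0,"ay":0,"az":0},{"tx":0,"ty":0,"tz":24,"ax":0,"ay":0,"az":0},{"tx":0,"ty":0,"tz":29,"ax":0,"ay":0,"az":0},{"tx":0,"ty":0,"tz":34,"ax":0,"ay":0,"az":0},{"tx":0,"ty":0,"tz":38,"ax":0,"ay":0,"az":0},{"tx":0,"ty":0,"tz":41,"ax":0,"ay":0,"az":0},{"tx":0,"ty":0,"tz":42,"ax":0,"ay":0,"az":0},{"tx":0,"ty":0,"tz":42,"ax":0,"ay":0,"az":0}]'
python3 -c "
from h import *
snap('top','top1');snap('scene','scene1')
a=cv2.imread('pics/top1_full.png')[80:180,150:375];b=cv2.imread('pics/scene1_full.png')[220:330,190:415]
f=lambda i:cv2.resize(i,(790,int(i.shape[0]*790/i.shape[1])),interpolation=cv2.INTER_CUBIC)
cv2.imwrite('pics/c1.png',cv2.resize(np.vstack([f(a),f(b)]),None,fx=.8,fy=.8))
plan(g2w([2.5,-6,51]));print(w2g(pose()[0]))"
```

```text
t: 12.13
position: [618.7, 19.8, 54.6]
ee_rot: [0.528, 0.469, 0.53, -0.469]
wrist_force: [-4.9, 4.1, 6.5]
gripper_width: 25.6
t 12.23 P [618.7  19.8  54.6] F [-5.4  4.7  5.7] w 25.4
shift [ 3.6 -1.2 15.2] turn [ 0.3 -0.2  0.1]
[ 3.60533383  9.21478626 54.60007075]
```

View pics/c1.png

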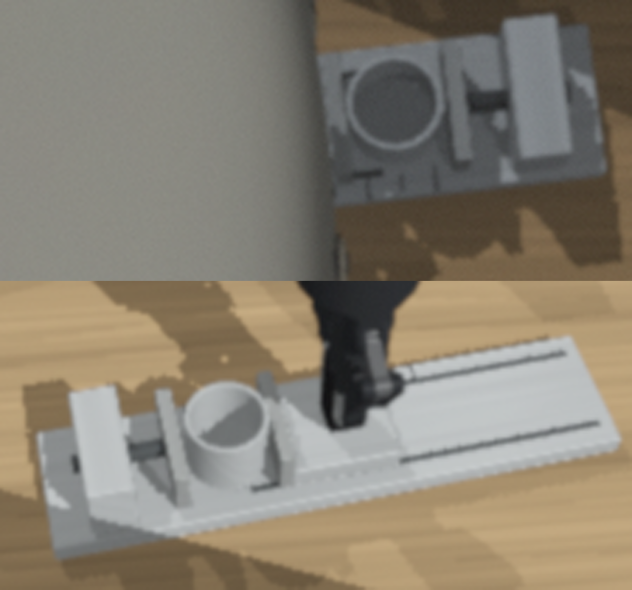

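The top crop shows the tin at (395,103), a few mm short of the pad at (455,100). The scene crop shows the jaw up against the tin and the pad not yet pushed in. I carry on in small steps.

```bash
python3 -m handwheel '[{"tx":0,"ty":0,"tz":1,"ax":0,"ay":0,"az":0},{"tx":0,"ty":0,"tz":3,"ax":0,"ay":0,"az":0},{"tx":0,"ty":0,"tz":5,"ax":0,"ay":0,"az":0},{"tx":0,"ty":0,"tz":7,"ax":0,"ay":0,"az":0},{"tx":0,"ty":0,"tz":7,"ax":0,"ay":0,"az":0}]'
python3 -m handwheel '[{"tx":0,"ty":0,"tz":1,"ax":0,"ay":0,"az":0},{"tx":0,"ty":0,"tz":2,"ax":0,"ay":0,"az":0},{"tx":0,"ty":0,"tz":3,"ax":0,"ay":0,"az":0},{"tx":0,"ty":0,"tz":4,"ax":0,"ay":0,"az":0},{"tx":0,"ty":0,"tz":4,"ax":0,"ay":0,"az":0}]'
python3 -c "
from h import *
snap('top','top2');snap('scene','scene2')
a=cv2.imread('pics/top2_full.png')[80:150,255:375];b=cv2.imread('pics/scene2_full.png')[250:330,190:310]
f=lambda i:cv2.resize(i,(560,int(i.shape[0]*560/i.shape[1])),interpolation=cv2.INTER_CUBIC)
cv2.imwrite('pics/c2.png',cv2.resize(np.vstack([f(a),f(b)]),None,fx=.85,fy=.85))
print(w2g(pose()[0]))"
```

```text
t: 12.65
position: [619.5, 13.5, 54.6]
ee_rot: [0.528, 0.47, 0.531, -0.468]
wrist_force: [-4.8, 5.8, 6.1]
gripper_width: 25.2
t: 13.07
position: [619.9, 10.1, 54.6]
ee_rot: [0.527, 0.47, 0.531, -0.468]
wrist_force: [-5.4, 9.0, 5.8]
gripper_width: 25.5
[ 3.63747802 -0.56735175 54.60679182]
```

View pics/c2.png

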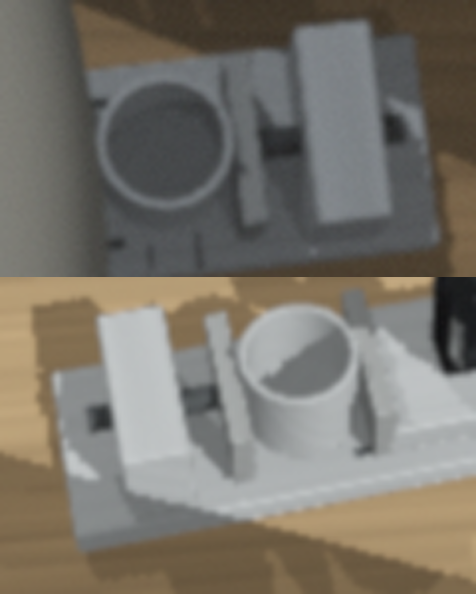

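The pad-to-housing gap has shrunk from about 21.5 to 18 px (about 5 to 6 mm). The wrist force rose from 4.5 to 9 N, and the pin shows at (400,125). I push about 5 mm more to reach mid-stroke.

```bash
python3 -m handwheel '[{"tx":0,"ty":0,"tz":1,"ax":0,"ay":0,"az":0},{"tx":0,"ty":0,"tz":2,"ax":0,"ay":0,"az":0},{"tx":0,"ty":0,"tz":3,"ax":0,"ay":0,"az":0},{"tx":0,"ty":0,"tz":4,"ax":0,"ay":0,"az":0},{"tx":0,"ty":0,"tz":5,"ax":0,"ay":0,"az":0},{"tx":0,"ty":0,"tz":5,"ax":0,"ay":0,"az":0},{"tx":0,"ty":0,"tz":5,"ax":0,"ay":0,"az":0}]'
python3 -m handwheel '[{"tx":0,"ty":0,"tz":0,"ax":0,"ay":0,"az":0},{"tx":0,"ty":0,"tz":0,"ax":0,"ay":0,"az":0},{"tx":0,"ty":0,"tz":0,"ax":0,"ay":0,"az":0},{"tx":0,"ty":0,"tz":0,"ax":0,"ay":0,"az":0},{"tx":0,"ty":0,"tz":0,"ax":0,"ay":0,"az":0},{"tx":0,"ty":0,"tz":0,"ax":0,"ay":0,"az":0}]' 80
python3 -m handwheel '[{"tx":-10,"ty":0,"tz":0,"ax":0,"ay":0,"az":0},{"tx":-25,"ty":0,"tz":0,"ax":0,"ay":0,"az":0},{"tx":-45,"ty":0,"tz":0,"ax":0,"ay":0,"az":0},{"tx":-70,"ty":0,"tz":0,"ax":0,"ay":0,"az":0},{"tx":-95,"ty":0,"tz":-20,"ax":0,"ay":0,"az":0},{"tx":-110,"ty":-30,"tz":-50,"ax":0,"ay":0,"az":0},{"tx":-115,"ty":-60,"tz":-80,"ax":0,"ay":0,"az":0},{"tx":-115,"ty":-90,"tz":-110,"ax":0,"ay":0,"az":0},{"tx":-115,"ty":-120,"tz":-140,"ax":0,"ay":0,"az":0},{"tx":-115,"ty":-150,"tz":-160,"ax":0,"ay":0,"az":0},{"tx":-115,"ty":-150,"tz":-160,"ax":0,"ay":0,"az":0}]'
python3 -c "
from h import *
snap('top','top3');snap('scene','scene3')
a=cv2.imread('pics/top3_full.png')[80:150,235:375];b=cv2.imread('pics/scene3_full.png')[220:330,190:330]
f=lambda i:cv2.resize(i,(450,int(i.shape[0]*450/i.shape[1])),interpolation=cv2.INTER_CUBIC)
cv2.imwrite('pics/c3.png',np.vstack([f(a),f(b)]))
print(w2g(pose()[0]))"
```

```text
t: 13.75
position: [620.5, 5.4, 54.6]
ee_rot: [0.527, 0.47, 0.531, -0.468]
wrist_force: [-5.7, 8.0, 6.2]
gripper_width: 25.4
t: 14.25
position: [622.0, 1.7, 53.6]
ee_rot: [0.529, 0.47, 0.529, -0.47]
wrist_force: [0.4, -1.0, 0.5]
gripper_width: 68.4
t: 15.17
position: [446.7, 145.1, 168.7]
ee_rot: [0.528, 0.467, 0.532, -0.47]
wrist_force: [-1.1, -0.2, -0.1]
gripper_width: 68.3
[-146.60995116  151.60109679  169.76452456]
```

View pics/c3.png

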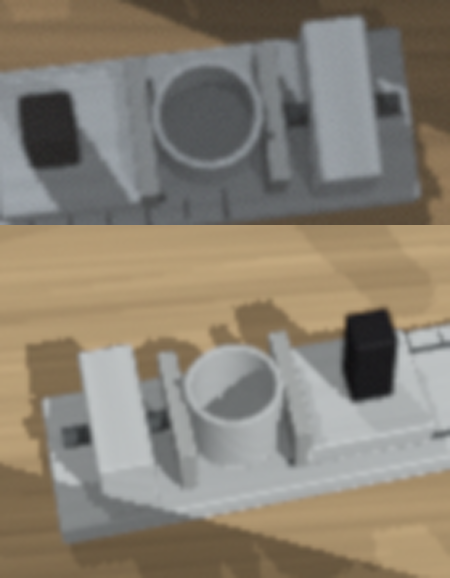

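```bash
python3 -c "
from h import *
a=cv2.imread('pics/scene0_full.png').astype(int);b=cv2.imread('pics/scene3_full.png').astype(int)
for n,(x0,y0,x1,y1) in dict(square=(355,180,395,218),jar=(272,178,302,220),blues=(140,155,255,220),red=(140,225,176,262)).items(): print(n,np.abs(a-b)[y0:y1,x0:x1].mean().round(1))
print(env.get_state()['t']);env.finish_job()"
```

```text
square 6.1
jar 5.8
blues 8.6
red 4.3
15.2667
the job is handed in; nothing more can be done
```

The round aluminium tin stands upright on the gauge base, clamped between the sliding jaw and the sprung pad, and the job is handed in. The gripper had let go and was well clear, and the clock read about 15.3 s of the 51 s allowed.

- **Pad:** pushed in about 10–12 mm of its 20 mm. The jaw travel gave 10 mm and the top-camera gap gave 12 mm. The last picture, taken after letting go, shows the tin held and the pin out.
- **Forces:** the wrist force readings stayed at about 12 N or less.
- **Bystanders:** I never came near the square tin, the jar or the coloured cups. A before/after comparison of the scene images showed only small differences around them (mean 4–9 grey levels). I took these for noise and arm shadow, and did not look at a final close-up of each.
- **Disagreement:** the top and wrist cameras differed by about 3–5 mm in gauge x. I went between the two, and the tin ended up centred in the throat.

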